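Slide a thin board out over the edge of the butcher's block

TASK

The thin breakfast board lies flat on the butcher's block, where nobody can get a hand under it. With the fingertips, push it along the block toward the robot until its end with the hanging hole sticks out 4 cm past the block's front edge, square to that edge and with the board's full width still over the block, then let go. Only slide it: do not grip, lift or tip it, and leave the spice jar, the shaker and the tin beside the block where they stand.

Things in the scene. Friction and masses are not known exactly. Their poses are not given: they have to be found in the camera images.
- block: thick butcher's block of alternately lighter and darker wooden strips, 220 (x) x 240 (y) x 38 mm high, fixed to the worktop. Origin: centre of its underside, on the worktop; its flat top is 38 mm above. Its x axis points away from the robot, so its front edge is the 240 mm long edge at x = -110 mm
- block_front_edge (a point): middle of the block's front top edge (block frame: -110, 0, 38 mm); axes as the block's
- board: thin dark wooden breakfast board lying loose on the block, 150 (x) x 110 (y) x 10 mm thick, about 0.15 kg. Origin: centre of its underside. Its x axis points away from the robot, from the end with the round hanging hole (16 mm, centred 20 mm from the end, at x = -55 mm) to the plain far end (x = +75 mm). It starts up to 0.3 rad askew to the block
- board_front_edge (a point): middle of the board's leading end, the one with the hole, at its underside (board frame: -75, 0, 0 mm); axes as the board's
- spice_f: spice jar with a green cap, 46 mm across, 106 mm high, standing on the worktop to the left of the block (+y); origin: centre of its underside
- salt_shaker: glass salt shaker with a grey top, 44 mm across, 90 mm high, standing on the worktop to the right of the block (-y); origin: centre of its underside
- tin_paste: food tin, 57 mm across, 72 mm high, standing on the worktop to the right of the block (-y), farther from the robot than the shaker; origin: centre of its underside
Not all that is in view belongs to the job. What is shaped like the salt_shaker but pink or red is not meant.

How it is judged (in metres and radians):
At the end, for the whole second after the job is handed in: the board lies flat, at rest on the block, its leading end 32 to 48 mm past the front edge, within 0.12 rad of square, its centre within 65 mm of the block's centre line; jar, shaker and tin upright within 20 mm of where they were (x of board_front_edge in the frame of block between -0.158 and -0.142 m and y of board in the frame of block between -0.065 and 0.065 m and angle between the x axis of board and the x axis of block, either way round below 0.12 rad and z of board in the frame of block between 0.034 and 0.042 m and angle between board's own z axis and vertical below 0.05 rad and linear speed of board below 0.01 m/s and distance of each of spice_f, salt_shaker, tin_paste from where it was at the start of the episode below 0.02 m and angle between each of spice_f, salt_shaker, tin_paste's own z axis and vertical below 0.15 rad); the robot touches nothing.
It fails at once if the board is lifted off the block or tipped (z of board in the frame of block above 0.05 m or angle between board's own z axis and vertical above 0.15 rad).
It fails at once if the spice jar, the shaker or the tin is moved or tipped (distance of any of spice_f, salt_shaker, tin_paste from where it was at the start of the episode above 0.02 m or angle between any of spice_f, salt_shaker, tin_paste's own z axis and vertical above 0.3 rad).
It also fails if it takes over 38 s, if anything falls off the work surface, if the arm or the gripper's body presses on something with over 40 N, if the wrist force passes 120 N, or if a joint passes its speed limit or range.

ROBOT

A 6-joint arm with a two-finger parallel gripper is mounted at the origin on a cart in front of the work surface, level with it; the furniture and walls round the work are solid. World frame = base frame: x ahead of the robot, y to its left, z up, the work surface at z = 0. Lengths are in mm, angles in degrees, forces in N, time in s.
With the tool pointing down it reaches from about 300 to 850 mm from the base axis. Payload 4.2 kg.
Tool frame: the origin (TCP) lies on the centre line of the jaws, within the pads' length; the fingertips stand 11 mm ahead of it and the grasp point (between the pads) lies 8 mm behind it; z points along the fingers, y is the line along which they close (so a half turn about z gives the same grasp; the last joint's range is limited). The gripper opens to 91 mm and grips with 3 to 60 N. Pads are 32 mm wide; open, the fingers measure 118 mm over their backs; the gripper's body (76 mm by 178 mm) begins 60 mm behind the grasp point.
Start: joints at [73.74, 18.312, 89.639, -0, 72.044, -1.146], TCP at [149.933, 555.123, 224.976] pointing down, gripper open.
Joint ranges: [-177.97, 177.97], [-48.28, 115.42], [12.27, 149.76], [-77.06, 257.06], [2.81, 150.46], [-146.56, 146.56]. Speed limits (degrees/s): [147.25, 147.25, 180, 180, 180, 180].

INTERFACE

Orientations are given as [roll, pitch, yaw] about the fixed x, y, z axes, in that order (R = Rz(yaw) Ry(pitch) Rx(roll)).
In Python, from workcell import env, grab_frame, camera_model, models gives the robot as it stands.
- The arm moves only by the shell command python3 -m crank 'ROWS' [FORCE]. ROWS is text: rows parted by semicolons, each of 7 numbers parted by spaces: the closure, from -1 (fully open) to 1 (shut), so that 0 is half open, then the shift along the tool's x, y, z in mm, then the turn, a rotation vector about the tool's x, y, z in degrees. A call has 1 to 10 rows; each row shifts and turns the commanded pose from where the row before left it, along the tool's axes as they then stand; what a row does not reach is not made up. A row lasts 1/8 s, in which the tool goes at most 62.5 mm and 10.7 degrees, less where a joint would pass 70% of its speed; a pose out of reach is approached as far as the arm can. A call is refused whole if a number of a shift passes 62.5 or a number of a turn 10.7, either way. A call with a gripper value outside its range is refused whole. The fingers move at their own pace and stop on an object; FORCE is the grip in N (left out, the last holds). Time passes only in rows, so rows that do not move let the fingers close. It gives the time, the measured TCP pose, the force, the opening and the grip force at its end, in the units of the state.
- env.state(): the state, without advancing time (a new reading comes with each control period).
- grab_frame(name): name is "scene" or "top" or "wrist"; returns the picture (400x640x3 uint8, blue, green, red); there is no depth.
- camera_model(name): a dict with "K" (3x3 intrinsics, pixels), "R" (3x3) and "t" (3): a world point X has camera coordinates R X + t; the wrist camera has in their place "mount" (4x4, takes a point from camera to tool coordinates, whose origin is the TCP and whose axes are the flange's). Camera axes: x right, y down, z forward; pixel columns grow to the right and rows downward; lengths in mm; the calibration is good to about 2 mm. A picture is of the moment at which its call begins: read the wrist's pose just before it. camera_model takes no time and is no camera call.
- env.job_done(): hands the job in; it is judged then, once.
Trained networks look in the newest picture that a camera, given by its name, has taken for a name from the list of things; names that differ only in an ending like _2 or _b are one class to them, and where a whole thing is asked for, a point or a joint stands for the part that bears it (a point fixed in the world has none). Each returns a list of dicts, best first, with "p" (0 to 1); they miss things now and then, are a little off and sometimes report something else, mostly with a low value. They report only what shows in the picture. A call takes as long as a camera call. They do not tell look-alikes from the thing itself.
- models.search_frame(name, camera): "point" ([x, y, z] in mm, in world coordinates, good to about 4 mm: the middle of the surface that is visible of it).
The state is a dict: "time_s": time; "qpos": joint angles; "qvel": joint speeds; "effort": joint torques, N m; "ee_pos": TCP position; "ee_rot": TCP orientation; "force": force on the tool from outside, world axes, zero at the start; "torque": the same for the moment, N m; "gripper_width": finger opening in mm; "gripper_force": force on a finger pad.
Only numpy, scipy, OpenCV 4.12 (cv2) and the standard library are available. Lean on these libraries where they do the work, as an engineer would, in place of code of your own. Each camera call takes 0.05 s, during which the arm holds its last target. There are 200 camera calls.

## Working session

There is one attempt and no reset: what is moved stays moved. The work goes in short steps, Python scripts to look and compute and a shell command to move; the robot and the scene stay as the last step left them, time stands still between calls to the robot, and variables do not carry over. Pictures are saved under pics/ and viewed, at most 10 in all, crops included, and the job is handed in when it is done.

```bash
mkdir -p pics; python3 - <<'E'
from workcell import env, grab_frame, camera_model, models
import cv2
s=env.state();print({k:s[k] for k in('time_s','ee_pos','ee_rot','gripper_width','force')})
for c in('top','scene'):
    cv2.imwrite(f'pics/{c}0.png',grab_frame(c))
    for n in('block','board','spice_f','salt_shaker','tin_paste'):
        print(c,n,[( [round(v) for v in d['point']],round(d['p'],2)) for d in models.search_frame(n,c)][:4])
m=camera_model('top');print(m)
E
```

```text
{'time_s': 0.0, 'ee_pos': array([149.79981324, 554.62176934, 224.12923135]), 'ee_rot': array([-1.79897974e+02, -2.65584376e-03,  1.64883813e+02]), 'gripper_width': 91.07002460389998, 'force': array([ 0.0389986 , -0.29627929, -0.37917826])}
top block [([554, -20, 34], 0.92)]
top board [([568, -1, 47], 0.75)]
top spice_f [([559, 150, 105], 0.72)]
top salt_shaker [([527, -252, 75], 0.88), ([460, -212, 83], 0.8), ([640, -256, 72], 0.63), ([542, -174, 78], 0.58)]
top tin_paste [([649, -168, 70], 0.79)]
scene block [([502, -66, 40], 0.8), ([548, 143, 69], 0.22)]
scene board [([560, -9, 48], 0.94)]
scene spice_f [([549, 140, 71], 0.76)]
scene salt_shaker [([533, -183, 56], 0.88), ([519, -265, 51], 0.79), ([450, -227, 56], 0.73), ([635, -270, 47], 0.57)]
scene tin_paste [([639, -177, 50], 0.93)]
{'K': array([[431.61456125,   0.        , 320.83922783],
       [  0.        , 431.61456125, 197.79953618],
       [  0.        ,   0.        ,   1.        ]]), 'R': array([[ 0.02287013, -0.99970776,  0.0078331 ],
       [-0.98491995, -0.02387447, -0.17135551],
       [ 0.17149244, -0.00379605, -0.98517812]]), 't': array([-48.14177021, 575.39874983, 909.53383514])}
```

View pics/top0.png

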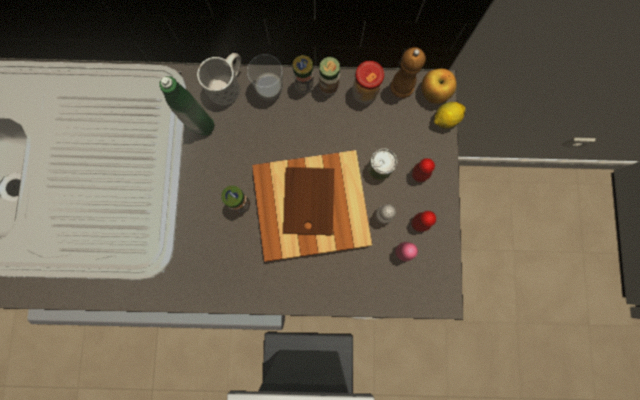

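View pics/scene0.png

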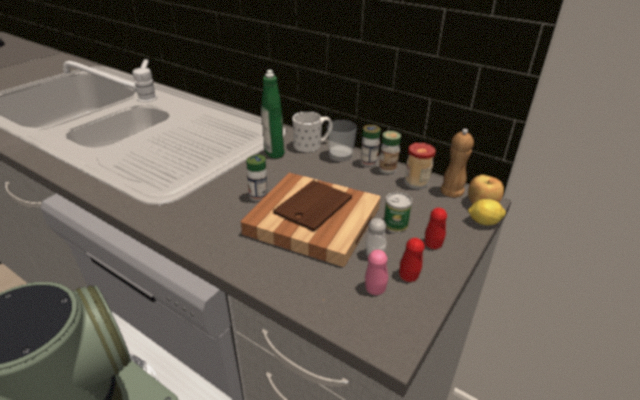

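The top view shows the dark board at about (309,201), with its hole at (308,226), on the striped block. The block's corners are near (253,165), (358,151), (371,245) and (264,261).
- **Board:** nothing else resembles it. The only thing it could be confused with is a dark block strip, at (262,210) or (355,195).
- **Shaker:** the grey-topped one at (386,213) is meant. The lookalikes are pink (408,251) and red (426,220), (425,169).
- **Jar:** the one at (234,198) is meant. The jars at (303,68) and (329,72) are not.
- **Tin:** (383,163).

Next I fit the outlines and check the choice in one close crop.

```bash
cat > h.py <<'E'
import numpy as np, cv2
from workcell import env, grab_frame, camera_model, models
def ray(c,px,z):
    K,R,t=(np.array(c[k]) for k in('K','R','t'))
    C=-R.T@t; d=R.T@np.linalg.inv(K)@np.array([px[0],px[1],1.]); return (C+d*(z-C[2])/d[2])[:2]
def rect(mask,c,z):
    n,l,s,_=cv2.connectedComponentsWithStats(mask)
    i=1+np.argmax(s[1:,4]); cn=max(cv2.findContours((l==i).astype(np.uint8),cv2.RETR_EXTERNAL,cv2.CHAIN_APPROX_NONE)[0],key=len)
    p=np.array([ray(c,q,z) for q in cv2.convexHull(cn)[:,0].astype(float)],np.float32)
    r=cv2.minAreaRect(p); return r,cn
def look(save=None,cam='top'):
    im=np.mean([grab_frame(cam).astype(float) for _ in range(3)],0).astype(np.uint8);c=camera_model(cam)
    hsv=cv2.cvtColor(im,cv2.COLOR_BGR2HSV);b,g,r=cv2.split(im.astype(int))
    roi=np.zeros(im.shape[:2],np.uint8);roi[140:290,246:376]=1
    red=((r-b)>20)&(roi>0)
    board=red&(r<105)
    out=im.copy()
    for nm,m,z,col in(('block',red,38,(255,0,0)),('board',board,48,(0,255,0))):
        m=cv2.morphologyEx(m.astype(np.uint8),cv2.MORPH_OPEN,np.ones((5,5)) if nm=='board' else np.ones((3,3)))
        q,cn=rect(m,c,z);print(nm,np.round(q[0],1),np.round(q[1],1),round(q[2],2),np.round(cv2.boxPoints(q)).tolist())
        cv2.drawContours(out,[cn],-1,col,1)
    if save: cv2.imwrite(save,cv2.resize(np.hstack([im[140:275,225:400],out[140:275,225:400]]),None,fx=2.25,fy=2.25,interpolation=cv2.INTER_CUBIC))
    return im
E
python3 - <<'E'
from h import *
im=look('pics/crop1.png');print(im[205,285:340:6].tolist(),im[170:240:8,262].tolist())
print(ray(camera_model('top'),(308,226),48))
E
```

```text
block [544.8 -12.2] [336.5 297.1] 1.45 [[373.0, 132.0], [380.0, -165.0], [717.0, -156.0], [709.0, 141.0]]
board [543.1   3.6] [332.9 262. ] 1.45 [[373.0, 130.0], [380.0, -132.0], [713.0, -123.0], [706.0, 139.0]]
[[24, 47, 81], [25, 47, 84], [23, 49, 88], [27, 50, 90], [28, 54, 94], [26, 50, 89], [26, 50, 86], [28, 49, 87], [35, 72, 129], [48, 96, 166]] [[42, 88, 152], [44, 88, 149], [41, 83, 144], [40, 85, 147], [43, 89, 155], [45, 95, 165], [47, 98, 169], [48, 100, 171], [45, 93, 163]]
[513.00860262  -7.76836096]
```

View pics/crop1.png

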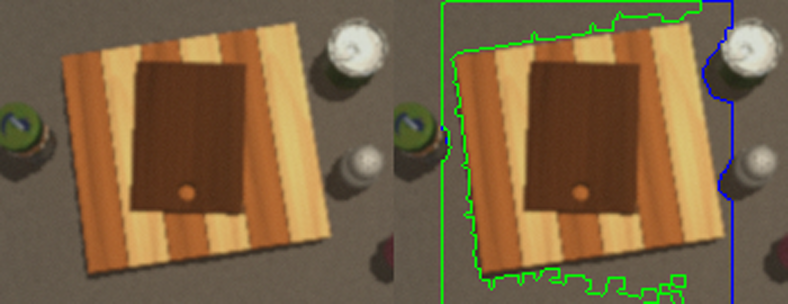

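The crop confirms the board: a plain dark rectangle with the hole at its lower (robot) end. The block is turned relative to it. The worktop leaked into my mask, so I'll tighten the colour test.

```bash
sed -i 's/red=((r-b)>20)&(roi>0)/red=((r-b)>35)\&(r>1.9*b)\&(roi>0)/' h.py
python3 - <<'E'
from h import *
im=look('pics/crop2.png')
c=camera_model('top')
for n,p,z in(('jar',(234,198),106),('shaker',(387,212),90),('tin',(383,162),72)):print(n,ray(c,p,z))
w=camera_model('wrist');print(w)
E
```

```text
block [562.7 -12. ] [222.6 241.9] 9.83 [[432.0, 88.0], [474.0, -150.0], [693.0, -112.0], [652.0, 126.0]]
board [569.7  -6.4] [148.9 106.4] 1.06 [[494.0, 45.0], [496.0, -61.0], [645.0, -58.0], [643.0, 48.0]]
jar [561.78275474 146.83498535]
shaker [ 542.24981741 -175.27119446]
tin [ 655.94419093 -169.69388963]
{'K': array([[333.95343097,   0.        , 321.3360252 ],
       [  0.        , 333.95343097, 199.57889601],
       [  0.        ,   0.        ,   1.        ]]), 'mount': array([[-2.34733667e-04, -9.69038713e-01, -2.46908722e-01,
         6.83857443e+01],
       [ 9.99999666e-01, -3.41562881e-05, -8.16637103e-04,
         1.66750937e+00],
       [ 7.82919483e-04, -2.46908831e-01,  9.69038398e-01,
        -1.59955179e+02],
       [ 0.00000000e+00,  0.00000000e+00,  0.00000000e+00,
         1.00000000e+00]])}
```

View pics/crop2.png

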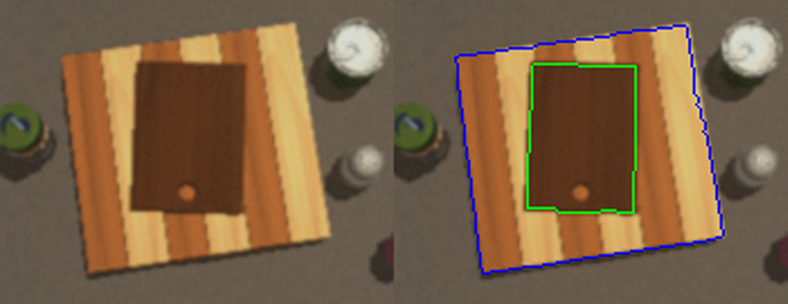

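The fit is now good. The block is centred at (562.7, -12) with yaw 9.83°. The board is at (569.7, -6.4) with yaw 1.06°, so it is -8.8° askew and its centre is at block (8, 4).

Plan: turn the tool to the block's yaw, so tool x = -block x, then use both half-open fingertips behind the far end to square the board and push it.

```bash
python3 -m crank '-0.4 0 0 0 0 0 -8.3; -0.4 0 0 0 0 0 -8.3; -0.4 0 0 0 0 0 -8.3; -0.4 -18 -45 0 0 0 0; -0.4 -18 -45 0 0 0 0; -0.4 -18 -45 0 0 0 0; -0.4 -18 -45 0 0 0 0; -0.4 -18 -45 0 0 0 0; -0.4 -18 -45 0 0 0 0; -0.4 -18 -45 0 0 0 0'; python3 -m crank '-0.4 -18 -45 0 0 0 0; -0.4 -18 -45 0 0 0 0; -0.4 -18 -45 0 0 0 0; -0.4 -18 -45 0 0 0 0; -0.4 -18 -45 0 0 0 0; -0.4 -18 -45 0 0 0 0; -0.4 -18 -45 0 0 0 0; -0.4 0 0 0 0 0 0; -0.4 0 0 0 0 0 0'
```

```text
time_s: 2.15
ee_pos: [328.3, 264.8, 225.2]
ee_rot: [180.0, 0.1, -170.2]
force: [0.1, 1.0, 0.5]
gripper_width: 63.8
gripper_force: 0.0
time_s: 3.28
ee_pos: [504.9, -22.6, 224.7]
ee_rot: [180.0, -0.0, -170.2]
force: [-0.8, 0.0, 0.6]
gripper_width: 64.0
gripper_force: 0.0
```

```bash
python3 -m crank '-0.4 -45 0 0 0 0 0; -0.4 -45 0 0 0 0 0; -0.4 -45 0 0 0 0 0; -0.4 -46 0 0 0 0 0; -0.4 0 0 40 0 0 0; -0.4 0 0 40 0 0 0; -0.4 0 0 40 0 0 0; -0.4 0 0 0 0 0 0; -0.4 0 0 0 0 0 0' ; python3 - <<'E'
from h import *
s=env.state();p=np.array(s['ee_pos']);print(p)
im=grab_frame('wrist');cv2.imwrite('pics/w1.png',im)
E
```

```text
time_s: 4.4
ee_pos: [684.5, 8.8, 106.9]
ee_rot: [-180.0, 0.2, -170.2]
force: [1.4, -0.3, 0.4]
gripper_width: 63.9
gripper_force: 0.0
[684.48924114   8.8200071  106.86867165]
```

View pics/w1.png

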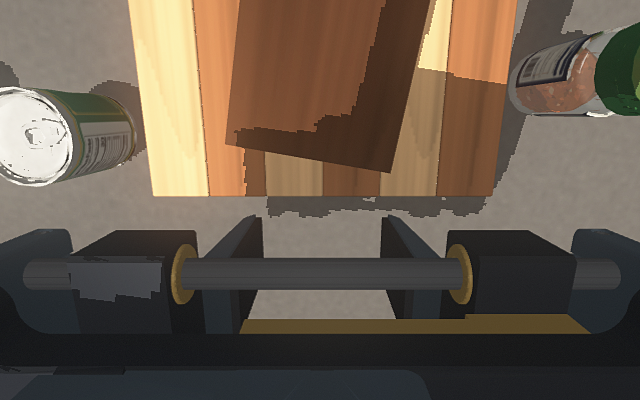

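The wrist view shows the block's far edge level at row 195 with corners at (153,195) and (492,195). The board's far end runs from (227,143) to (390,173), and both fingers (x≈250 and 395) are behind it with clear space. I descend until the fingertips are about 4 mm above the block.

```bash
python3 - <<'E'
from h import *
from scipy.spatial.transform import Rotation as Ro
s=env.state();T=np.eye(4);T[:3,:3]=Ro.from_euler('xyz',s['ee_rot'],degrees=True).as_matrix();T[:3,3]=s['ee_pos']
w=camera_model('wrist');M=np.linalg.inv(T@w['mount']);c=dict(K=w['K'],R=M[:3,:3],t=M[:3,3])
y=np.radians(9.83)
for p,z in(((153,195),38),((492,195),38),((227,143),48),((390,173),48)):
    d=ray(c,p,z)-[562.7,-12];print(np.round([d@[np.cos(y),np.sin(y)],d@[-np.sin(y),np.cos(y)]],1))
E
python3 -m crank '-0.4 0 0 20 0 0 0; -0.4 0 0 20 0 0 0; -0.4 0 0 8 0 0 0; -0.4 0 0 5 0 0 0; -0.4 0 0 0 0 0 0; -0.4 0 0 0 0 0 0'
```

```text
[ 111.5 -118.6]
[111.5 120.8]
[ 74.3 -60.9]
[94. 46.]
time_s: 5.2
ee_pos: [684.3, 7.9, 52.8]
ee_rot: [-180.0, 0.1, -170.2]
force: [0.3, -0.9, -0.1]
gripper_width: 63.6
gripper_force: 0.0
```

The wrist and top camera estimates agree to within a few mm. Now I push gently.

```bash
python3 -m crank '-0.4 8 0 0 0 0 0; -0.4 8 0 0 0 0 0; -0.4 8 0 0 0 0 0; -0.4 8 0 0 0 0 0; -0.4 8 0 0 0 0 0; -0.4 8 0 0 0 0 0; -0.4 7 0 0 0 0 0; -0.4 7 0 0 0 0 0; -0.4 0 0 0 0 0 0; -0.4 0 0 0 0 0 0'; python3 - <<'E'
from h import *
cv2.imwrite('pics/w2.png',grab_frame('wrist'))
E
```

```text
time_s: 6.45
ee_pos: [622.1, -2.8, 51.7]
ee_rot: [180.0, -0.1, -170.2]
force: [0.3, -0.4, 0.0]
gripper_width: 64.1
gripper_force: 0.0
```

View pics/w2.png

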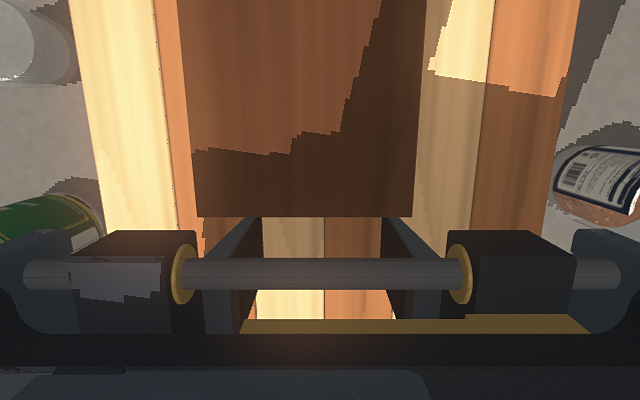

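The board is now square: its far edge is level from (198,216) to (412,216), with both fingers against it. I compute the remaining distance.

```bash
cat >> h.py <<'E'
from scipy.spatial.transform import Rotation as Ro
def wr(pts):
    s=env.state();T=np.eye(4);T[:3,:3]=Ro.from_euler('xyz',s['ee_rot'],degrees=True).as_matrix();T[:3,3]=s['ee_pos']
    w=camera_model('wrist');M=np.linalg.inv(T@w['mount']);c=dict(K=w['K'],R=M[:3,:3],t=M[:3,3]);y=np.radians(9.83)
    B=lambda d:np.round([d@[np.cos(y),np.sin(y)],d@[-np.sin(y),np.cos(y)]],1)
    print('tcp',B(T[:2,3]-[562.7,-12]))
    for p,z in pts: print(p,B(ray(c,p,z)-[562.7,-12]))
E
python3 -c "
from h import *
wr([((198,216),48),((412,216),48)])"
```

```text
tcp [60.3 -1. ]
(198, 216) [ 42.8 -63.1]
(412, 216) [42.8 46.4]
```

```bash
python3 -m crank '-0.4 7 0 0 0 0 0; -0.4 7 0 0 0 0 0; -0.4 7 0 0 0 0 0; -0.4 7 0 0 0 0 0; -0.4 6 0 0 0 0 0; -0.4 5 0 0 0 0 0; -0.4 2 0 0 0 0 0; -0.4 0 0 0 0 0 0; -0.4 0 0 0 0 0 0' && python3 -m crank '-0.4 -8 0 0 0 0 0; -0.4 -8 0 0 0 0 0; -0.4 -8 0 0 0 0 0; -0.4 0 0 -30 0 0 0; -0.4 0 0 -40 0 0 0; -0.4 0 0 -40 0 0 0; -0.4 0 0 -40 0 0 0; -0.4 -20 0 0 0 0 0; -0.4 0 0 0 0 0 0; -0.4 0 0 0 0 0 0'; python3 - <<'E'
from h import *
wr([]);cv2.imwrite('pics/w3.png',grab_frame('wrist'));im=look();cv2.imwrite('pics/t3.png',im)
E
```

```text
time_s: 7.62
ee_pos: [582.1, -9.6, 51.9]
ee_rot: [180.0, -0.0, -170.2]
force: [-0.6, 0.2, -0.7]
gripper_width: 63.8
gripper_force: 0.0
time_s: 8.88
ee_pos: [624.7, -2.1, 200.9]
ee_rot: [180.0, -0.2, -170.2]
force: [-0.3, -0.5, -0.2]
gripper_width: 63.8
gripper_force: 0.0
tcp [62.8 -0.9]
block [547.3 -99.9] [236.9  77.5] 7.71 [[425.0, -77.0], [435.0, -154.0], [670.0, -122.0], [659.0, -46.0]]
board [457.1 -84.5] [60.9 23.8] 7.71 [[425.0, -77.0], [429.0, -100.0], [489.0, -92.0], [486.0, -69.0]]
```

View pics/t3.png

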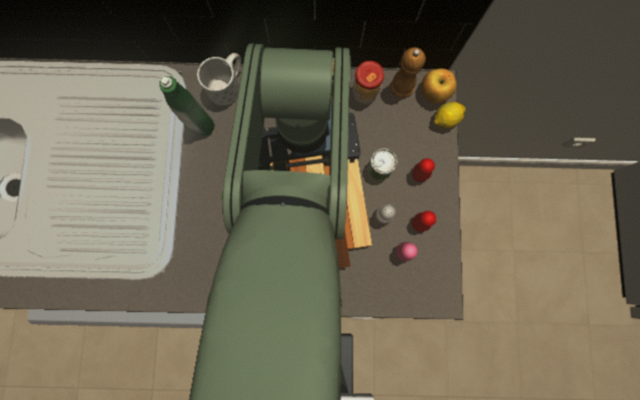

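View pics/w3.png

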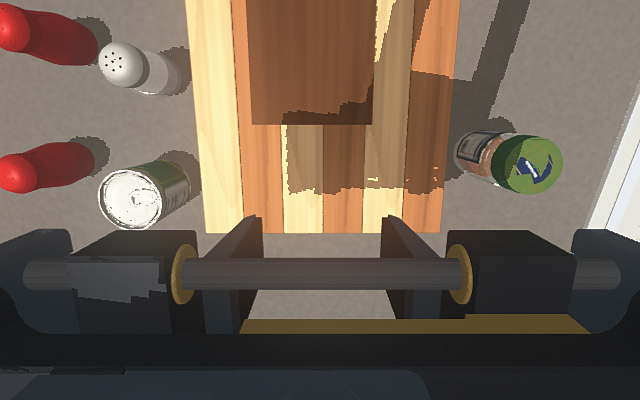

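The top view is mostly hidden by the arm, but shaker, tin and bottle look unmoved. The wrist view shows the board's far edge level from (251,124) to (373,124) and the block's far edge at row 233. I compute from this.

```bash
python3 -c "
from h import *
wr([((251,124),48),((373,124),48),((205,233),38),((442,233),38)])"
```

```text
tcp [63. -1.]
(251, 124) [  3.3 -64.4]
(373, 124) [ 3.4 47.3]
(205, 233) [ 112.6 -119.4]
(442, 233) [112.7 123.5]
```

The far edge is about 1–3 mm past the target line, well inside tolerance. I'll swing the arm aside and confirm with the top camera.

```bash
python3 -m crank '-0.4 45 0 -10 0 0 0; -0.4 45 0 -10 0 0 0; -0.4 40 0 0 0 0 0; -0.4 20 45 0 0 0 0; -0.4 20 45 0 0 0 0; -0.4 20 45 0 0 0 0; -0.4 18 45 0 0 0 0; -0.4 18 45 0 0 0 0; -0.4 18 45 0 0 0 0; -0.4 18 45 0 0 0 0' && python3 -m crank '-0.4 18 45 0 0 0 0; -0.4 18 45 0 0 0 0; -0.4 18 45 0 0 0 0; -0.4 18 45 0 0 0 0; -0.4 0 45 0 0 0 0; -0.4 0 45 0 0 0 0; -0.4 0 0 0 0 0 0; -0.4 0 0 0 0 0 0'; python3 - <<'E'
from h import *
im=look('pics/t4.png')
for n in('spice_f','salt_shaker','tin_paste'): print(n,[np.round(d['point']) for d in models.search_frame(n,'top')])
E
```

```text
time_s: 10.32
ee_pos: [312.7, 264.7, 222.1]
ee_rot: [180.0, 0.0, -170.2]
force: [1.1, -0.2, 0.5]
gripper_width: 63.9
gripper_force: 0.0
time_s: 11.32
ee_pos: [196.9, 516.6, 221.5]
ee_rot: [-179.9, -0.0, -170.2]
force: [0.1, 0.2, 0.0]
gripper_width: 63.7
gripper_force: 0.0
block [544.7 -15. ] [259.4 242. ] 9.9 [[396.0, 82.0], [438.0, -156.0], [693.0, -112.0], [652.0, 126.0]]
board [491.9 -34.4] [148.7 109.6] 9.94 [[409.0, 7.0], [428.0, -101.0], [575.0, -76.0], [556.0, 32.0]]
spice_f [array([560., 147., 106.]), array([494., -37.,  51.])]
salt_shaker [array([ 639., -254.,   71.]), array([ 543., -174.,   78.]), array([ 530., -250.,   77.]), array([ 460., -216.,   82.])]
tin_paste [array([ 654., -169.,   70.])]
```

View pics/t4.png

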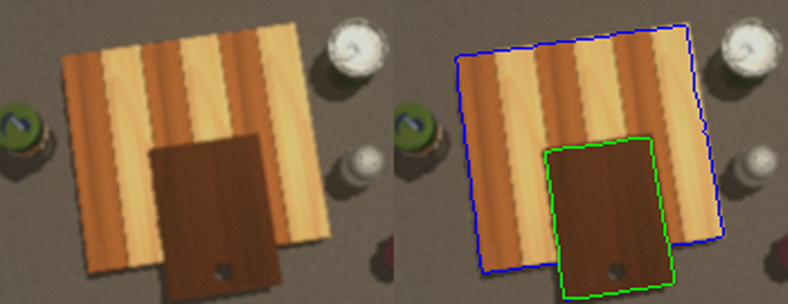

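The board's centre is at block (-73.6, -10). Its front end is therefore 38.6 mm past the edge, square to 0.1°, and the jar, shaker and tin have not moved. I'm handing it in.

```bash
python3 -c "
from workcell import env
print(env.job_done())"
```

```text
the job is handed in; nothing more can be done
None
```

I pushed the board until its hole end stuck out about 39 mm past the block's front edge, square to about 0.1° and with its full width over the block. The jar, shaker and tin stand where they were, the arm is clear, and I handed the job in at about 11 s; no verdict came back.

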